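# Release a model hull from the sprung gluing jig

### The arm

A 7-joint arm with a two-finger parallel gripper is mounted at the origin on the work surface. World frame = base frame: x ahead of the robot, y to its left, z up, the work surface at z = 0. Lengths are in m, angles in rad, forces in N, time in s.
With the tool pointing down it reaches from about 0.425 to 1.025 m from the base axis. Payload 9.4 kg.
Tool frame: the origin (TCP) lies on the centre line of the jaws, within the pads' length; the fingertips stand 11 mm ahead of it and the grasp point (between the pads) lies 8 mm behind it (arm.tcp_to_tips is the distance from the TCP to the fingertips, in m); z points along the fingers, y is the line along which they close (so a half turn about z gives the same grasp; the last joint's range is limited). The gripper opens to 93 mm and grips with 3 to 60 N. Pads are 15 mm wide; open, the fingers measure 128 mm over their backs; the gripper's body (75 mm by 188 mm) begins 65 mm behind the grasp point.
Start: joints at [1.034, 0.599, -0.003, 1.599, 0.002, 0.943, -0.08], TCP at [0.322, -0.65, 0.202] pointing down, gripper open.
Joint ranges: [-2.57, 2.57], [-0.35, 1.97], [-1.29, 1.29], [0.11, 2.56], [-1.05, 4.19], [0.11, 1.86], [-2.63, 2.63]. Speed limits (rad/s): [2.22, 2.22, 3.01, 3.01, 3.14, 3.14, 3.14].

### API

Orientations are given as [roll, pitch, yaw] about the fixed x, y, z axes, in that order (R = Rz(yaw) Ry(pitch) Rx(roll)).
In Python, from bench import arm gives the robot as it stands.
- The arm moves only by the tool move_arm, never from a script. Its argument "plan" is a list of rows, each a list of 7 numbers: the shift along the tool's x, y, z each as a share of 40 cm, from -1 to 1, then the turn, a rotation vector about the tool's x, y, z each as a share of 45 degrees, from -1 to 1, then the opening, from -1 (shut) to 1 (fully open). In form: [[x, y, z, wx, wy, wz, fingers], ...]. A call has 1 to 8 rows; each row shifts and turns the commanded pose from where the row before left it, along the tool's axes as they then stand; what a row does not reach is not made up. A row lasts 1/10 s, in which the tool goes at most 50 mm and 8.59 degrees, less where a joint would pass 70% of its speed; a pose out of reach is approached as far as the arm can. A call with a number of a shift or a turn outside -1 to 1 is refused whole. A call with a gripper value outside its range is refused whole. The fingers move at their own pace and stop on an object; "grip_force" is the grip in N (left out, the last holds). Time passes only in rows, so rows that do not move let the fingers close. It gives the time, the measured TCP pose, the force, the opening and the grip force at its end, in the units of the state.
- arm.read_state(): the state, without advancing time (a new reading comes with each control period).
- arm.snapshot(name): name is "side" or "top" or "wrist"; returns the picture (400x640x3 uint8, red, green, blue); there is no depth.
- arm.get_calibration(name): a dict with "fx", "fy", "cx", "cy" (pixels), "k1" (the pictures are not rectified: a ray, as slopes to the right and down, at radius r is drawn at 1 + k1 r^2 times it, then the intrinsics apply), "cam_to_world" (4x4, takes a point from camera to world coordinates). Camera axes: x right, y up, looking along -z (the intrinsics and any distortion apply to the point x, -y, -z); pixel columns grow to the right and rows downward; lengths in m; the calibration is good to about 2 mm. A picture is of the moment at which its call begins: read the wrist's pose just before it. get_calibration takes no time and is no camera call; for the wrist camera it gives the pose at the moment of the call.
- arm.job_done(): hands the job in; it is judged then, once.
Trained networks look in the newest picture that a camera, given by its name, has taken for a name from the list of things; names that differ only in an ending like _2 or _b are one class to them, and where a whole thing is asked for, a point or a joint stands for the part that bears it (a point fixed in the world has none). Each returns a list of dicts, best first, with "confidence" (0 to 1); they miss things now and then, are a little off and sometimes report something else, mostly with a low value. They report only what shows in the picture. A call takes as long as a camera call. They do not tell look-alikes from the thing itself.
- arm.spot_in(target, camera): "box" ([left, top, width, height] in pixels, round what is visible of it).
- arm.place_of(target, camera): "at" ([column, row] in pixels: a listed point, or the origin of a listed thing).
The state is a dict: "time": time; "joints": joint angles; "qvel": joint speeds; "effort": joint torques, N m; "tool_pos": TCP position; "orientation": TCP orientation; "ft_force": force on the tool from outside, world axes, zero at the start; "torque": the same for the moment, N m; "grip_width": finger opening in m; "grasp_force": force on a finger pad.
Only numpy, scipy, OpenCV 4.12 (cv2) and the standard library are available. Lean on these libraries where they do the work, as an engineer would, in place of code of your own. Each camera call takes 0.05 s, during which the arm holds its last target. There are 200 camera calls.

### The job

The glue on the tan model hull has set. Pull the jig's sprung jaw straight back by its pull bar, all the way to its stop so that it catches and stays open, then lift the hull out of the jig and set it down upright, wholly on the pale cutting mat. Do not drop the hull, leave the jaw caught open, and leave the glue bottle, the paint jar and the drinks can where they stand.

Things in the scene. Friction and masses are not known exactly. Their poses are not given: they have to be found in the camera images.
- jig: Aluminium gluing jig, fixed: base plate 325 x 100 x 14 mm (top at z = 14 mm); origin on the table near the base's middle, x along the jig. A dark steel fixed jaw (52 mm high) stands at x = 130 to 155 mm, the hull at x = -10 to 130 mm, the closed sprung jaw at x = -40 to -10 mm, the pull bar on its -x side; a 30 mm high end stop crosses the base at its -x end.
- jaw_toe (a point): Lower edge of the toe of the dark steel sprung jaw (moves with it). The jaw block is 30 mm long, 70 mm wide, its top 74 mm above the table; its 36 mm wide toe reaches 12 mm over the hull's rim at 62 mm height, so the hull cannot be lifted until the jaw is pulled back.
- jaw (a joint): Slide of the sprung jaw (m): 0 = closed on the hull, grows as jaw and bar are pulled along the jig's -x, 0.055 = at the stop. An over-centre spring pulls it shut with 4 to 9 N; beyond about 0.045 the spring tips over, draws it on to the stop and holds it open (about 7 N would push it off the stop). Released short of that, it springs shut.
- pull_bar (a point): Middle of the top edge of the pull bar (moves with the jaw; axes as the jig's): an upright aluminium plate 14 mm thick along the jig's x, 70 mm wide, from 20 to 78 mm above the table, 85 mm to -x of the jig's origin when closed. 38 mm of space lies between it and the jaw, bridged by a spring rod whose top is 40 mm above the table. Grip it from above, one finger on either face.
- hull: Tan plastic model hull, loose, about 0.13 kg: open tub 140 (its x) x 50 (its y) x 46 mm high, 4 mm walls, a deck over one half; origin at the centre of its underside, z up. It starts in the jig, its underside 14 mm above the table, its x along the jig's x. Grip it across the 50 mm width; axle stubs stand out 4 mm at 4 to 12 mm height.
- hull_end_a (a point): Middle of the lower edge of the hull's +x end, 70 mm from its origin.
- hull_end_b (a point): Middle of the lower edge of the hull's -x end, 70 mm from its origin.
- mat: Pale grey cutting mat with a square grid, fixed flat on the table: 170 mm (its x) x 220 mm (its y), 3 mm thick; origin at the centre of its underside.
- glue: Glue bottle with a white cap, 42 mm across, 65 mm high, standing loose beside the jig; origin at the centre of its underside.
- paint: Paint jar with a grey cap, 40 mm across, 50 mm high, standing loose beside the mat; origin at the centre of its underside.
- can: Drinks can, 66 mm across, 122 mm high, standing loose beyond the work; origin at the centre of its underside.
Things that resemble listed ones, but are neither listed nor needed, are in the scene too. Of the things that look like the hull, the middle-sized one is meant.

How it is judged:
On the way, in this order (a step that is already met when the one before it is completed fails the run):
1. the sprung jaw is pulled out to its stop, the hull still standing in the jig (value of joint jaw above 0.051 m and height (world z) of hull below 0.03 m and horizontal distance between hull and jig below 0.09 m), for 0.2 s.
2. the hull is lifted out of the jig (height (world z) of hull above 0.06 m and value of joint jaw above 0.048 m), for 0.1 s.
At the end, for the whole second after the job is handed in: The jaw is caught open at its stop (within 4 mm); the hull stands upright (within 0.1 rad), flat on the mat (underside less than 8 mm above the table), with the middles of both its ends over the mat (to 2 mm), at rest and released (value of joint jaw above 0.051 m and x of hull_end_a in the frame of mat between -0.087 and 0.087 m and x of hull_end_b in the frame of mat between -0.087 and 0.087 m and y of hull_end_a in the frame of mat between -0.112 and 0.112 m and y of hull_end_b in the frame of mat between -0.112 and 0.112 m and height (world z) of hull below 0.008 m and angle between hull's own z axis and vertical below 0.1 rad and linear speed of hull below 0.02 m/s and contact force between hull and the fingers below 0.1 N); the robot touches nothing.
It fails at once if the hull is dropped (moves faster than 0.7 m/s, about a 25 mm fall, while the fingers do not hold it) (linear speed of hull above 0.7 m/s and contact force between hull and the fingers below 0.05 N).
It fails at once if the glue bottle, the paint jar or the can is moved by more than 30 mm (distance of any of glue, paint, can from where it was at the start of the episode above 0.03 m).
It also fails if it takes over 56 s, if anything falls off the work surface, if the arm or the gripper's body presses on something with over 40 N, if the wrist force passes 120 N, or if a joint passes its speed limit or range.

## Working session

There is one attempt and no reset: what is moved stays moved. The work goes in short steps, Python scripts to look and compute and a tool call to move; the robot and the scene stay as the last step left them, time stands still between calls to the robot, and variables do not carry over. Pictures are saved under pics/ and viewed, at most 13 in all, crops included, and the job is handed in when it is done.

Besides the shell and the picture viewer there is one more tool, called after "Call:" as name(argument=value, ...) on one line, values as JSON. move_arm: Moves the arm, as the interface text tells. Its arguments: {"type":"object","properties":{"plan":{"type":"array"},"grip_force":{"type":"number"}},"required":["plan"]}

```bash
ls; mkdir -p pics; cat > h.py <<'E'
import numpy as np,cv2
from bench import arm
def cal(n): return arm.get_calibration(n)
def ray(n,px,c=None):
    c=c or cal(n); T=np.array(c["cam_to_world"])
    K=np.array([[c["fx"],0,c["cx"]],[0,c["fy"],c["cy"]],[0,0,1.]])
    u=cv2.undistortPoints(np.array([[px]],float),K,np.array([c["k1"],0,0,0.]))[0,0]
    return T[:3,3],T[:3,:3]@np.array([u[0],-u[1],-1])
def atz(n,px,z,c=None):
    o,d=ray(n,px,c); return (o+d*(z-o[2])/d[2]).round(4)
def snap(n,f):
    im=arm.snapshot(n); cv2.imwrite('pics/'+f,im[:,:,::-1]); return im
E
python3 - <<'E'
from h import *
a=snap('top','t0.png');b=snap('side','s0.png')
cv2.imwrite('pics/both0.png',cv2.resize(np.vstack([a,b])[:,:,::-1],(480*1,600)))
Z=dict(jig=0,pull_bar=.078,jaw_toe=.062,hull=.014,hull_end_a=.014,hull_end_b=.014,mat=0,glue=0,paint=0,can=0)
for n in ('top','side'):
  for t,z in Z.items():
    print(n,t,[(np.round(r['at']).tolist(),round(r['confidence'],2),atz(n,r['at'],z)[:2].tolist()) for r in arm.place_of(t,n)[:4]])
E
```

```text
pics
top jig [([393.0, 205.0], 0.64, [0.4975, -0.1804]), ([346.0, 200.0], 0.21, [0.5177, -0.0479])]
top pull_bar [([428.0, 210.0], 0.68, [0.4748, -0.2595])]
top jaw_toe [([396.0, 204.0], 0.69, [0.4937, -0.1769])]
top hull [([244.0, 293.0], 0.77, [0.2668, 0.2386]), ([380.0, 265.0], 0.68, [0.3331, -0.1351]), ([371.0, 201.0], 0.61, [0.5104, -0.1174])]
top hull_end_a [([209.0, 299.0], 0.97, [0.2524, 0.3358]), ([348.0, 199.0], 0.91, [0.5174, -0.0528]), ([400.0, 264.0], 0.88, [0.3326, -0.1891]), ([282.0, 290.0], 0.82, [0.2726, 0.1342])]
top hull_end_b [([209.0, 299.0], 0.97, [0.2524, 0.3358]), ([348.0, 199.0], 0.91, [0.5174, -0.0528]), ([400.0, 264.0], 0.88, [0.3326, -0.1891]), ([282.0, 290.0], 0.82, [0.2726, 0.1342])]
top mat [([256.0, 189.0], 0.82, [0.5544, 0.2037])]
top glue [([385.0, 160.0], 0.79, [0.6267, -0.1615])]
top paint [([244.0, 150.0], 0.59, [0.6674, 0.2379]), ([395.0, 205.0], 0.45, [0.4985, -0.1861])]
top can [([326.0, 110.0], 0.86, [0.7795, 0.001])]
side jig [([371.0, 203.0], 0.86, [0.4902, -0.1666])]
side pull_bar [([393.0, 166.0], 0.85, [0.4955, -0.2686])]
side jaw_toe [([
[... 186 characters left out ...]
ull_end_a [([423.0, 219.0], 0.95, [0.337, -0.179]), ([377.0, 194.0], 0.92, [0.4954, -0.197]), ([336.0, 214.0], 0.85, [0.5116, -0.0377]), ([309.0, 379.0], 0.81, [0.2384, 0.3475])]
side hull_end_b [([423.0, 219.0], 0.95, [0.337, -0.179]), ([377.0, 194.0], 0.92, [0.4954, -0.197]), ([336.0, 214.0], 0.85, [0.5116, -0.0377]), ([309.0, 379.0], 0.81, [0.2384, 0.3475])]
side mat [([253.0, 250.0], 0.56, [0.5629, 0.1971]), ([208.0, 237.0], 0.2, [0.681, 0.2415])]
side glue [([334.0, 189.0], 0.74, [0.6141, -0.1496]), ([370.0, 180.0], 0.3, [0.5701, -0.2684])]
side paint [([208.0, 238.0], 0.73, [0.6763, 0.2429]), ([336.0, 214.0], 0.34, [0.5254, -0.0542])]
side can [([259.0, 193.0], 0.66, [0.7523, 0.0205])]
```

View pics/t0.png

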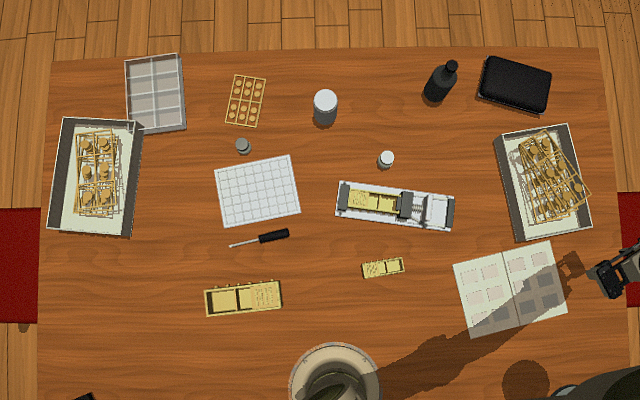

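View pics/s0.png

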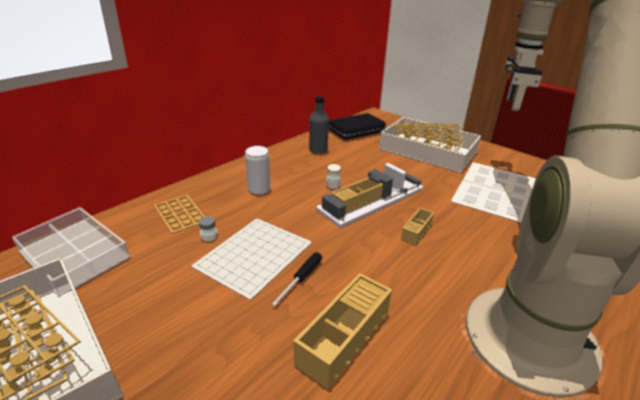

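The top view shows three hull look-alikes: a large one at (244,297), a small one at (383,267) and the mid-sized one in the jig at (372,202). The description points to the one in the jig. The mat is at (257,191), glue at (386,159), paint at (243,146) and the can at (325,107). I'll check the jig in a close crop.

```bash
python3 - <<'E'
from h import *
a=cv2.imread('pics/t0.png')[150:250,200:470]
cv2.imwrite('pics/c0.png',cv2.resize(a,None,fx=2.96,fy=2.96,interpolation=cv2.INTER_CUBIC))
s=arm.read_state();print({k:np.round(s[k],3).tolist() for k in('time','tool_pos','orientation','grip_width','joints')})
T=np.array(cal('wrist')['cam_to_world']);print(T.round(3), cal('wrist')['fx'],cal('wrist')['cx'],cal('wrist')['cy'])
E
```

```text
{'time': 1.1, 'tool_pos': [0.322, -0.65, 0.202], 'orientation': [3.142, 0.0, 0.46], 'grip_width': 0.093, 'joints': [1.034, 0.599, -0.003, 1.599, 0.002, 0.943, -0.08]}
[[ 0.444  0.862  0.244  0.39 ]
 [-0.896  0.427  0.121 -0.617]
 [ 0.    -0.272  0.962  0.385]
 [ 0.     0.     0.     1.   ]] 304.3079998097951 319.07200921135103 201.7023159221137
```

View pics/c0.png

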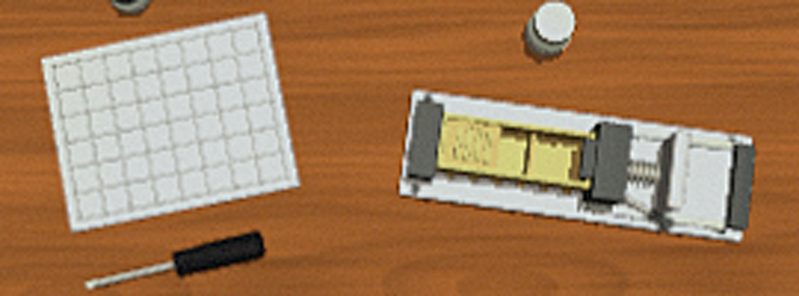

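The crop confirms the mid-sized hull between the dark jaws. Base corners are at about (416,90), (755,137), (742,240) and (400,195) in crop pixels, and mat corners at (43,60), (265,13), (299,186) and (75,231).

```bash
python3 - <<'E'
from h import *
f=lambda p,z: atz('top',(p[0]/2.96+200,p[1]/2.96+150),z)[:2]
J=np.array([f(p,.014) for p in [(416,90),(755,137),(742,240),(400,195)]])
M=np.array([f(p,.003) for p in [(43,60),(265,13),(299,186),(75,231)]])
d=(J[0]+J[3]-J[1]-J[2])/2; print('jig mid',J.mean(0),'len',np.linalg.norm(d),'yaw',np.arctan2(d[1],d[0]))
d=(M[0]+M[3]-M[1]-M[2])/2; e=(M[0]+M[1]-M[2]-M[3])/2
print('mat',M.mean(0),np.linalg.norm(d),np.linalg.norm(e),'long yaw',np.arctan2(d[1],d[0]))
E
```

```text
jig mid [ 0.494525 -0.18455 ] len 0.3241067918140562 yaw 1.4095026608448307
mat [0.547525 0.200625] 0.21711781364042884 0.16919434092191138 long yaw 1.7497641237148966
```

Call:
move_arm(plan=[[0.0875,-0.077,0,0,0,0,1],[0.0875,-0.077,0,0,0,0,1],[0.0875,-0.077,0,0,0,0,1],[0.0875,-0.077,0,0,0,0,1],[0.0875,-0.077,0,0,0,0,1],[0.0875,-0.077,0,0,0,0,1],[0.0875,-0.077,0,0,0,0,1],[0.0875,-0.077,0,0,0,0,1]])

```text
time: 1.9
tool_pos: [0.4639, -0.303, 0.2022]
orientation: [3.141, -0.0, 0.46]
ft_force: [0.1, -0.1, -0.2]
grip_width: 0.0928
grasp_force: 0.0
```

Call:
move_arm(plan=[[0.0875,-0.077,0,0,0,0,-0.1],[0,0,0,0,0,0.158,-0.1],[0,0,0,0,0,0.158,-0.1],[0,0,0,0,0,0.158,-0.1],[0,0,0,0,0,0.158,-0.1],[0,0,0,0,0,0.158,-0.1],[0,0,0,0,0,0,-0.1],[0,0,0,0,0,0,-0.1]])

```text
time: 2.7
tool_pos: [0.4811, -0.2614, 0.202]
orientation: [3.141, -0.0, -0.157]
ft_force: [-0.4, 0.2, -0.3]
grip_width: 0.0421
grasp_force: 0.0
```

```bash
python3 - <<'E'
from h import *
c=cal('wrist');a=snap('wrist','w1.png')
s=arm.read_state();print({k:np.round(s[k],3).tolist() for k in('time','tool_pos','orientation','grip_width')})
for t,z in dict(jig=0,pull_bar=.078,jaw_toe=.062,hull=.014,hull_end_a=.014,hull_end_b=.014).items():
    print(t,[(np.round(r['at']).tolist(),round(r['confidence'],2),atz('wrist',r['at'],z,c)[:2].tolist()) for r in arm.place_of(t,'wrist')[:3]])
E
```

```text
{'time': 2.75, 'tool_pos': [0.481, -0.261, 0.202], 'orientation': [3.142, -0.0, -0.157], 'grip_width': 0.042}
jig [([255.0, 174.0], 0.77, [0.4988, -0.1813]), ([237.0, 184.0], 0.18, [0.4888, -0.1557])]
pull_bar [([316.0, 191.0], 0.81, [0.4825, -0.2591])]
jaw_toe [([236.0, 190.0], 0.57, [0.4929, -0.1719])]
hull [([199.0, 176.0], 0.75, [0.5084, -0.1143])]
hull_end_a [([257.0, 180.0], 0.83, [0.493, -0.1861]), ([289.0, 285.0], 0.75, [0.3416, -0.1975]), ([92.0, 349.0], 0.67, [0.2756, 0.1202])]
hull_end_b [([257.0, 180.0], 0.83, [0.493, -0.1861]), ([289.0, 285.0], 0.75, [0.3416, -0.1975]), ([92.0, 349.0], 0.67, [0.2756, 0.1202])]
```

View pics/w1.png

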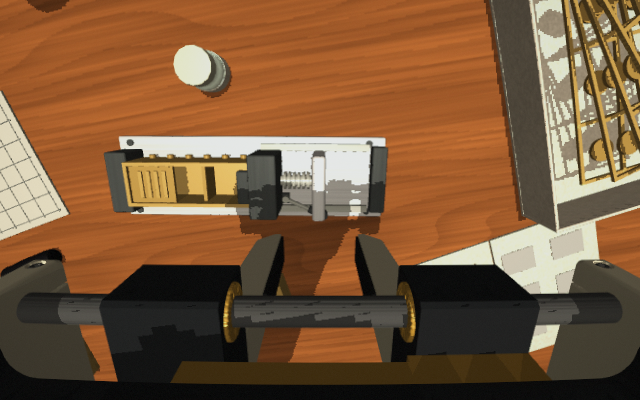

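The wrist view shows the bar upright and centred between the fingers, at columns 312–326 around row 187. The base edges run level, so the alignment is good and I'll descend and grip.

Call:
move_arm(plan=[[0,-0.004,0.09,0,0,0,-0.1],[0,0,0.09,0,0,0,-0.1],[0,0,0.09,0,0,0,-0.1],[0,0,0.09,0,0,0,-0.1],[0,0,0,0,0,0,-0.1],[0,0,0,0,0,0,-0.1]], grip_force=30)

```text
time: 3.65
tool_pos: [0.481, -0.26, 0.058]
orientation: [-3.141, 0.001, -0.161]
ft_force: [0.4, -1.0, 0.2]
grip_width: 0.0421
grasp_force: 0.0
```

Call:
move_arm(plan=[[0,0,0,0,0,0,-1],[0,0,0,0,0,0,-1],[0,0,0,0,0,0,-1],[0,0,0,0,0,0,-1],[0,0,0,0,0,0,-1],[0,0,0,0,0,0,-1]])

```text
time: 4.25
tool_pos: [0.4817, -0.2606, 0.0588]
orientation: [3.141, -0.001, -0.161]
ft_force: [-0.3, -1.2, 7.2]
grip_width: 0.0126
grasp_force: 30.0
```

Call:
move_arm(plan=[[0,0.02,0,0,0,0,-1],[0,0.02,0,0,0,0,-1],[0,0.02,0,0,0,0,-1],[0,0.02,0,0,0,0,-1],[0,0.02,0,0,0,0,-1],[0,0.02,0,0,0,0,-1],[0,0.02,0,0,0,0,-1],[0,0,0,0,0,0,-1]])

```text
time: 5.05
tool_pos: [0.4726, -0.3153, 0.0587]
orientation: [-3.141, -0.001, -0.161]
ft_force: [-1.6, 0.7, 9.3]
grip_width: 0.013
grasp_force: 30.0
```

Call:
move_arm(plan=[[0,0,0,0,0,0,-1],[0,0,0,0,0,0,-1],[0,0,0,0,0,0,-0.1],[0,0,0,0,0,0,-0.1],[0,0,0,0,0,0,-0.1],[0,0,0,0,0,0,-0.1]])

```text
time: 5.65
tool_pos: [0.4722, -0.3151, 0.0578]
orientation: [-3.141, 0.0, -0.161]
ft_force: [-0.4, 0.5, -0.5]
grip_width: 0.0391
grasp_force: 0.0
```

Call:
move_arm(plan=[[0,0,-0.06,0,0,0,-0.1],[0,0,-0.09,0,0,0,-0.1],[0,0,-0.1,0,0,0,-0.1],[0,0,-0.1,0,0,0,-0.1],[0,0,0,0,0,0,0.6],[0,0,0,0,0,0,0.6]])

```text
time: 6.25
tool_pos: [0.4726, -0.3152, 0.1986]
orientation: [3.141, -0.002, -0.161]
ft_force: [-0.3, 0.3, -0.0]
grip_width: 0.0532
grasp_force: 0.0
```

```bash
python3 - <<'E'
from h import *
c=cal('wrist');a=snap('wrist','w2.png')
s=arm.read_state();print({k:np.round(s[k],3).tolist() for k in('time','tool_pos','orientation','grip_width')})
for t,z in dict(jig=0,pull_bar=.078,jaw_toe=.062,hull=.014,hull_end_a=.014,hull_end_b=.014).items():
    print(t,[(np.round(r['at']).tolist(),round(r['confidence'],2),atz('wrist',r['at'],z,c)[:2].tolist()) for r in arm.place_of(t,'wrist')[:3]])
E
```

```text
{'time': 6.3, 'tool_pos': [0.472, -0.315, 0.197], 'orientation': [-3.141, 0.0, -0.16], 'grip_width': 0.057}
jig [([212.0, 176.0], 0.68, [0.4976, -0.1806])]
pull_bar [([319.0, 191.0], 0.81, [0.4748, -0.3166])]
jaw_toe [([239.0, 189.0], 0.75, [0.4864, -0.2299]), ([159.0, 177.0], 0.4, [0.5142, -0.1476])]
hull [([155.0, 178.0], 0.96, [0.5077, -0.1149])]
hull_end_a [([217.0, 177.0], 0.61, [0.4967, -0.1923]), ([234.0, 187.0], 0.22, [0.481, -0.2108])]
hull_end_b [([217.0, 177.0], 0.61, [0.4967, -0.1923]), ([234.0, 187.0], 0.22, [0.481, -0.2108])]
```

View pics/w2.png

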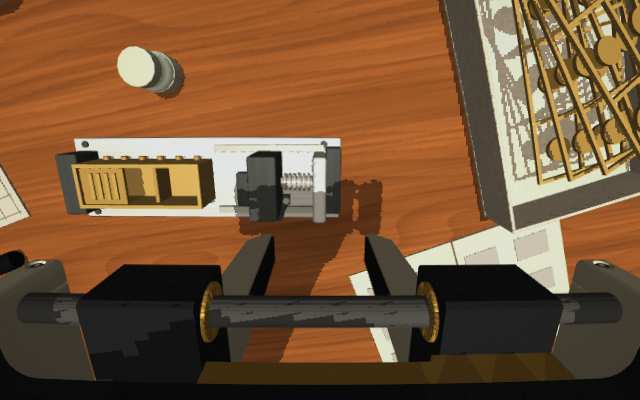

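The jaw is caught open, with its toe near (240,190), well clear of the hull end at about (212,185). The hull is still in the jig. Next I check the wrist joint range for the 90° turn.

```bash
python3 - <<'E'
from h import *
s=arm.read_state();print(np.round(s['joints'],3))
p=np.array(s['tool_pos']);y=s['orientation'][2]
d=np.array([.506,-.117])-p[:2]
ex=np.array([np.cos(y),np.sin(y)]);ey=np.array([np.sin(y),-np.cos(y)])
print(d@ex,d@ey)
E
```

```text
[ 0.405  0.419  0.116  1.975 -0.069  0.754 -1.17 ]
0.0019781711808931225 -0.20092586820648956
```

Call:
move_arm(plan=[[0.005,-0.1,0,0,0,0,0.72],[0,-0.1,0,0,0,0,0.72],[0,-0.1,0,0,0,0,0.72],[0,-0.1,0,0,0,0,0.72],[0,-0.1,0,0,0,0,0.72],[0,0,0,0,0,-0.18,0.72],[0,0,0,0,0,-0.18,0.72],[0,0,0,0,0,-0.18,0.72]], grip_force=20)

```text
time: 7.4
tool_pos: [0.5062, -0.1174, 0.1974]
orientation: [-3.141, 0.001, 0.271]
ft_force: [-1.0, -1.1, -0.8]
grip_width: 0.08
grasp_force: 0.0
```

Call:
move_arm(plan=[[0,0,0,0,0,-0.182,0.72],[0,0,0,0,0,-0.182,0.72],[0,0,0,0,0,-0.182,0.72],[0,0,0,0,0,-0.182,0.72],[0,0,0,0,0,-0.182,0.72],[0,0,0,0,0,-0.182,0.72],[0,0,0,0,0,-0.182,0.72],[0,0,0,0,0,-0.182,0.72]])

```text
time: 8.2
tool_pos: [0.5061, -0.1181, 0.1974]
orientation: [-3.141, -0.0, 1.413]
ft_force: [-0.1, 1.0, 0.4]
grip_width: 0.0803
grasp_force: 0.0
```

Call:
move_arm(plan=[[0,0,0,0,0,0,0.72],[0,0,0,0,0,0,0.72]])

```text
time: 8.4
tool_pos: [0.5061, -0.1183, 0.1976]
orientation: [-3.141, -0.0, 1.402]
ft_force: [-0.2, -0.5, 0.5]
grip_width: 0.0801
grasp_force: 0.0
```

```bash
python3 - <<'E'
from h import *
c=cal('wrist');a=snap('wrist','w3.png')
s=arm.read_state();print({k:np.round(s[k],3).tolist() for k in('time','tool_pos','orientation','grip_width')})
for t,z in dict(jig=0,pull_bar=.078,hull=.014,hull_end_a=.014,mat=0,glue=0).items():
    print(t,[(np.round(r['at']).tolist(),round(r['confidence'],2),atz('wrist',r['at'],z,c)[:2].tolist()) for r in arm.place_of(t,'wrist')[:3]])
E
```

```text
{'time': 8.45, 'tool_pos': [0.506, -0.118, 0.198], 'orientation': [-3.141, -0.0, 1.403], 'grip_width': 0.08}
jig [([319.0, 179.0], 0.75, [0.5066, -0.1214])]
pull_bar []
hull [([191.0, 217.0], 0.77, [0.3367, -0.1396]), ([317.0, 177.0], 0.76, [0.5046, -0.1156])]
hull_end_a [([169.0, 171.0], 0.96, [0.3264, -0.0772]), ([321.0, 234.0], 0.71, [0.4967, -0.1896]), ([207.0, 248.0], 0.69, [0.3453, -0.1845])]
mat []
glue [([415.0, 192.0], 0.57, [0.6263, -0.158])]
```

View pics/w3.png

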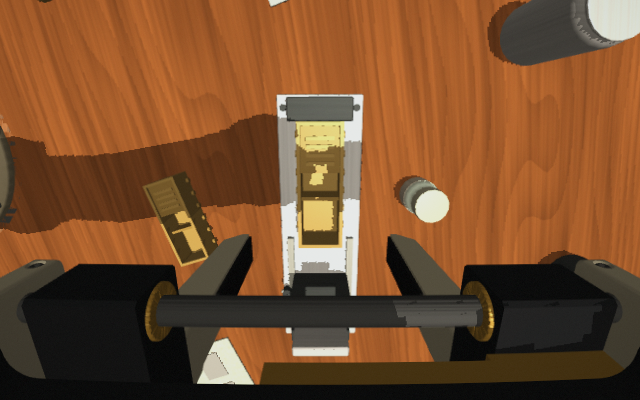

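The hull is centred under the tool (columns 297–344, upright in the picture). The glue bottle at (430,205) is clear of the fingers, so I descend, grip and lift.

Call:
move_arm(plan=[[0,0,0.1,0,0,0,0.72],[0,0,0.1,0,0,0,0.72],[0,0,0.1,0,0,0,0.72],[0,0,0.079,0,0,0,0.72],[0,0,0,0,0,0,0.72]])

```text
time: 9.25
tool_pos: [0.5042, -0.1175, 0.0431]
orientation: [-3.136, 0.0, 1.407]
ft_force: [-0.5, -0.1, 0.5]
grip_width: 0.0799
grasp_force: 0.0
```

Call:
move_arm(plan=[[0,0,0,0,0,0,-1],[0,0,0,0,0,0,-1],[0,0,0,0,0,0,-1],[0,0,0,0,0,0,-1],[0,0,0,0,0,0,-1],[0,0,0,0,0,0,-1]])

```text
time: 9.85
tool_pos: [0.5064, -0.1183, 0.0468]
orientation: [3.141, 0.0, 1.407]
ft_force: [0.5, -0.5, 0.6]
grip_width: 0.0367
grasp_force: 0.0
```

```bash
python3 - <<'E'
from h import *
a=snap('wrist','w4.png');b=snap('side','s4.png')
s=arm.read_state();print({k:np.round(s[k],4).tolist() for k in('time','tool_pos','orientation','grip_width','grasp_force','ft_force')})
b=cv2.resize(b[140:260,290:470],(600,400),interpolation=cv2.INTER_CUBIC)
a=a[50:400,150:490]; a=cv2.resize(a,(194,200)) if 0 else a
v=np.zeros((400,800,3),np.uint8); v[:350,:340]=a; v[:306,340:]=cv2.resize(b,(460,306)); cv2.imwrite('pics/v4.png',v[:,:,::-1])
E
```

```text
{'time': 9.95, 'tool_pos': [0.5063, -0.1182, 0.0465], 'orientation': [3.1414, 0.0, 1.4069], 'grip_width': 0.0289, 'grasp_force': 0.0, 'ft_force': [0.6596, -0.0737, -0.2141]}
```

View pics/v4.png

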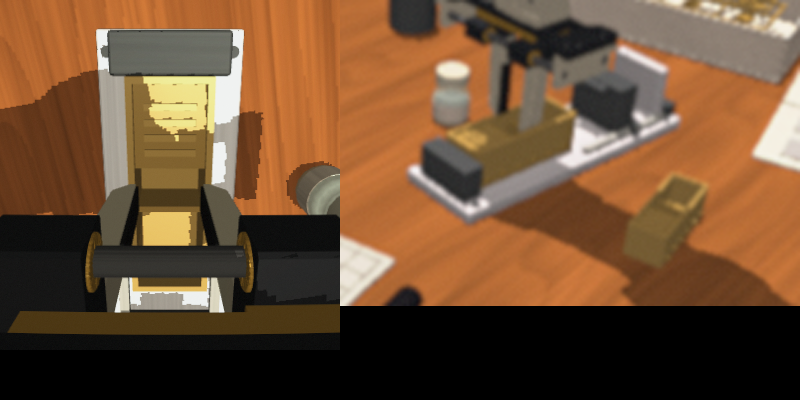

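```bash
python3 - <<'E'
from h import *
print(arm.tcp_to_tips)
a=arm.snapshot('wrist');s=arm.read_state();print(s['grip_width'],s['grasp_force'],s['tool_pos'])
b=arm.snapshot('side')
A=cv2.resize(a[100:330,220:420],(400,460),interpolation=cv2.INTER_CUBIC);B=cv2.resize(b[140:232,310:390],(400,460),interpolation=cv2.INTER_CUBIC)
cv2.imwrite('pics/v5.png',np.hstack([A,B])[:,:,::-1])
E
```

```text
0.011
0.02476000134564824 0.0 [ 0.50622892 -0.11814526  0.046382  ]
```

View pics/v5.png

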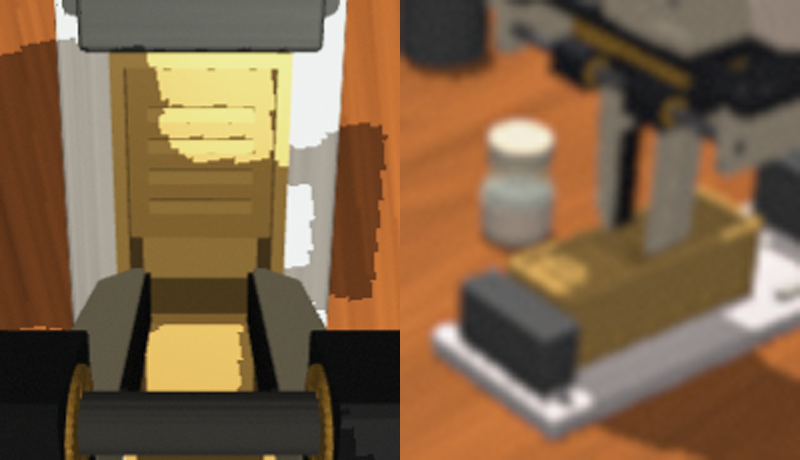

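```bash
cat >> h.py <<'E'
def proj(n,P,c=None):
    c=c or cal(n);T=np.linalg.inv(np.array(c["cam_to_world"]));q=T[:3,:3]@np.array(P)+T[:3,3]
    x,y=q[0]/-q[2],-q[1]/-q[2];k=1+c["k1"]*(x*x+y*y)
    return np.array([c["fx"]*x*k+c["cx"],c["fy"]*y*k+c["cy"]])
E
python3 - <<'E'
from h import *
s=arm.read_state();p=np.array(s['tool_pos']);y=s['orientation'][2];w=s['grip_width'];print(w,s['grasp_force'],s['time'])
ey=np.array([np.sin(y),-np.cos(y),0])
f=lambda q:((q-[310,140])*5+[400,0]).round()
g=lambda q:((q-[220,100])*2).round()
for sg in(1,-1):
  for o in (w/2,w/2+.0175,.025):
    for z in(.0354,.060): 
      P=p+sg*o*ey;P[2]=z;print(sg,round(o,4),z,f(proj('side',P)),g(proj('wrist',P)))
# hull rim near corners expected
ex=np.array([np.cos(y),np.sin(y),0])
for u in(-.07,.07):
  for v in(-.025,.025):
    for z in (.014,.06):
      P=p+ex*u+ey*v;P[2]=z;print('hull',u,v,z,f(proj('side',P)),g(proj('wrist',P)))
E
```

```text
0.020545331612609914 0.0 10.05
1 0.0103 0.0354 [623. 273.] [226. 260.]
1 0.0103 0.06 [627. 233.] [230. 290.]
1 0.0278 0.0354 [602. 259.] [278. 260.]
1 0.0278 0.06 [605. 220.] [288. 290.]
1 0.025 0.0354 [605. 261.] [269. 260.]
1 0.025 0.06 [608. 222.] [279. 290.]
-1 0.0103 0.0354 [649. 289.] [166. 260.]
-1 0.0103 0.06 [653. 249.] [162. 290.]
-1 0.0278 0.0354 [672. 303.] [115. 260.]
-1 0.0278 0.06 [676. 263.] [104. 290.]
-1 0.025 0.0354 [668. 301.] [123. 260.]
-1 0.025 0.06 [672. 261.] [113. 290.]
hull -0.07 -0.025 0.014 [756. 294.] [135. 402.]
hull -0.07 -0.025 0.06 [765. 223.] [122. 482.]
hull -0.07 0.025 0.014 [693. 257.] [258. 402.]
hull -0.07 0.025 0.06 [701. 186.] [271. 482.]
hull 0.07 -0.025 0.014 [566. 378.] [123.  47.]
hull 0.07 -0.025 0.06 [572. 303.] [103.  51.]
hull 0.07 0.025 0.014 [505. 335.] [269.  47.]
hull 0.07 0.025 0.06 [509. 261.] [288.  51.]
```

Call:
move_arm(plan=[[0,0,0,0,0,0,0.72],[0,0,0,0,0,0,0.72],[0,0,0,0,0,0,0.72],[0,0,0,0,0,0,0.72],[0,0,0,0,0,0,0.72],[0,0,0,0,0,0,0.72],[0,0,0,0,0,0,0.72],[0,0,0,0,0,0,0.72]])

```text
time: 10.85
tool_pos: [0.5063, -0.1181, 0.0463]
orientation: [3.142, 0.0, 1.407]
ft_force: [-0.2, -0.1, 0.2]
grip_width: 0.0781
grasp_force: 0.0
```

```bash
python3 - <<'E'
from h import *
b=arm.snapshot('side');a=arm.snapshot('wrist');s=arm.read_state();print(s['grip_width'],s['grasp_force'],s['tool_pos'])
A=cv2.resize(a[100:330,220:420],(400,460),interpolation=cv2.INTER_CUBIC);B=cv2.resize(b[140:232,310:390],(400,460),interpolation=cv2.INTER_CUBIC)
cv2.imwrite('pics/v6.png',np.hstack([A,B])[:,:,::-1])
E
```

```text
0.07964737188267931 0.0 [ 0.50624316 -0.11810619  0.04630139]
```

View pics/v6.png

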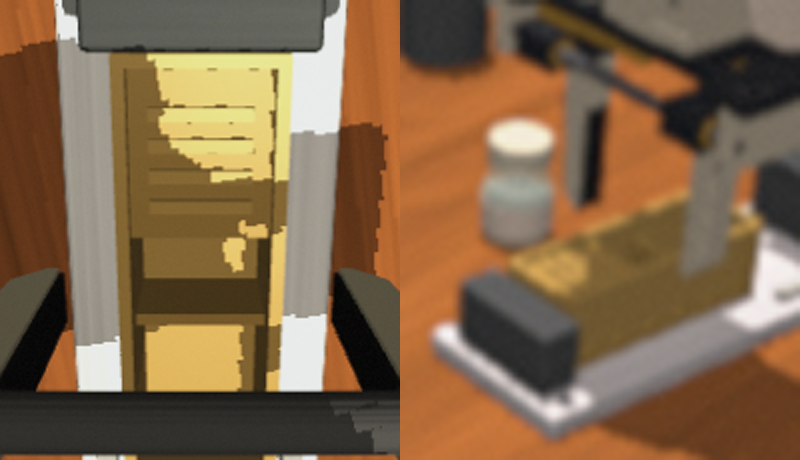

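The side view shows the tips level with the hull's rim (near tip at (705,278) in the crop, about z = 0.06). The real tips are about 24 mm higher than the state implies, so the fingers closed above the hull. I'll go 20 mm lower and watch the force.

Call:
move_arm(plan=[[0,0,0.025,0,0,0,0.72],[0,0,0.025,0,0,0,0.72],[0,0,0,0,0,0,0.72]])

```text
time: 11.25
tool_pos: [0.5054, -0.1179, 0.0247]
orientation: [-3.139, 0.0, 1.407]
ft_force: [-0.5, 0.2, -0.7]
grip_width: 0.0804
grasp_force: 0.0
```

Call:
move_arm(plan=[[0,0,0,0,0,0,-1],[0,0,0,0,0,0,-1],[0,0,0,0,0,0,-1],[0,0,0,0,0,0,-1],[0,0,0,0,0,0,-1],[0,0,0,0,0,0,-1]])

```text
time: 11.85
tool_pos: [0.5064, -0.1182, 0.0265]
orientation: [3.141, 0.0, 1.407]
ft_force: [0.4, 0.8, 1.8]
grip_width: 0.0497
grasp_force: 20.0
```

Call:
move_arm(plan=[[0,0,-0.03,0,0,0,-1],[0,0,-0.05,0,0,0,-1],[0,0,-0.07,0,0,0,-1],[0,0,-0.07,0,0,0,-1],[0,0,-0.07,0,0,0,-1],[0,0,-0.04,0,0,0,-1],[0,0,0,0,0,0,-1]])

```text
time: 12.55
tool_pos: [0.5072, -0.1184, 0.161]
orientation: [3.137, 0.0, 1.407]
ft_force: [0.6, -0.2, -0.6]
grip_width: 0.0502
grasp_force: 20.0
```

```bash
python3 - <<'E'
from h import *
b=arm.snapshot('side');s=arm.read_state();print(s['grip_width'],s['grasp_force'],s['tool_pos'],s['orientation'],s['joints'])
print([r for r in arm.spot_in('hull','side')][:3], arm.place_of('pull_bar','side'),arm.place_of('mat','side'),proj('side',[.4746,-.3155,.078]))
cv2.imwrite('pics/s6.png',cv2.resize(b[110:290,180:480],(750,450),interpolation=cv2.INTER_CUBIC)[:,:,::-1])
p=np.array(s['tool_pos']);y=s['orientation'][2]
d=np.array([.5475,.2006])-p[:2]
ex=np.array([np.cos(y),np.sin(y)]);ey=np.array([np.sin(y),-np.cos(y)])
print(d@ex,d@ey,(1.7498-y)/np.radians(45))
E
```

```text
0.0495697291714405 19.99922811985016 [ 0.50654468 -0.118323    0.15954321] [3.13927550e+00 2.56895534e-04 1.40665921e+00] [ 0.35078242  0.42901009 -0.31398901  2.09562787  0.21630124  0.64459217
 -0.27407469]
[{'box': [292.2, 275.4, 101.2, 111.9], 'confidence': 0.77}, {'box': [331.5, 137.3, 55.7, 31.9], 'confidence': 0.69}, {'box': [402.4, 209.7, 29.2, 33.9], 'confidence': 0.65}] [] [{'at': [254.0, 251.3], 'confidence': 0.79}] [408.11174087 162.85131877]
0.3213287305923556 -0.011707502951019001 0.43690042787692307
```

View pics/s6.png

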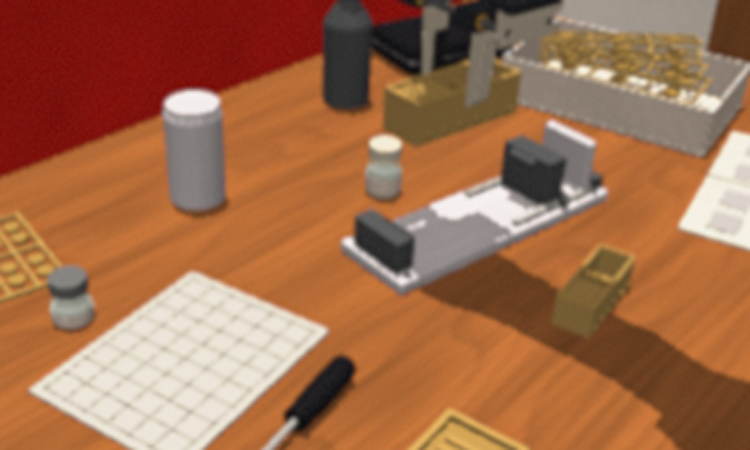

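The hull is held level above the jig, and the jaw sits at its stop by the end block (around (540,165) in the crop). Next: carry it to the mat and turn it along the mat's long side.

Call:
move_arm(plan=[[0.06,-0.004,0,0,0,0,-1],[0.11,-0.004,0,0,0,0,-1],[0.11,-0.004,0,0,0,0,-1],[0.11,-0.004,0,0,0,0,-1],[0.11,-0.004,0,0,0,0,-1],[0.11,-0.004,0,0,0,0,-1],[0.11,-0.004,0,0,0,0,-1],[0.08,-0.002,0,0,0,0,-1]])

```text
time: 13.55
tool_pos: [0.5458, 0.2029, 0.157]
orientation: [-3.14, 0.0, 1.41]
ft_force: [0.7, -0.6, -0.8]
grip_width: 0.0497
grasp_force: 20.0
```

Call:
move_arm(plan=[[0,0,0,0,0,-0.11,-1],[0,0,0,0,0,-0.11,-1],[0,0,0,0,0,-0.11,-1],[0,0,0,0,0,-0.11,-1],[0,0,0,0,0,0,-1],[0,0,0,0,0,0,-1]])

```text
time: 14.15
tool_pos: [0.5462, 0.1993, 0.1573]
orientation: [-3.14, 0.0, 1.75]
ft_force: [-0.5, -0.2, -0.4]
grip_width: 0.0499
grasp_force: 20.0
```

```bash
python3 - <<'E'
from h import *
a=snap('top','t7.png');b=snap('side','s7.png');s=arm.read_state();print(s['grip_width'],s['grasp_force'],s['tool_pos'],s['orientation'])
A=cv2.resize(a[120:240,190:330],(400,343));B=cv2.resize(b[130:330,180:380],(400,400))
v=np.zeros((400,800,3),np.uint8);v[:343,:400]=A;v[:,400:]=B
cv2.imwrite('pics/v7.png',v[:,:,::-1])
E
```

```text
0.04975753845981821 19.999242424964905 [0.5463951  0.19950662 0.15780151] [-3.14074265e+00  1.56441187e-04  1.75071852e+00]
```

View pics/v7.png

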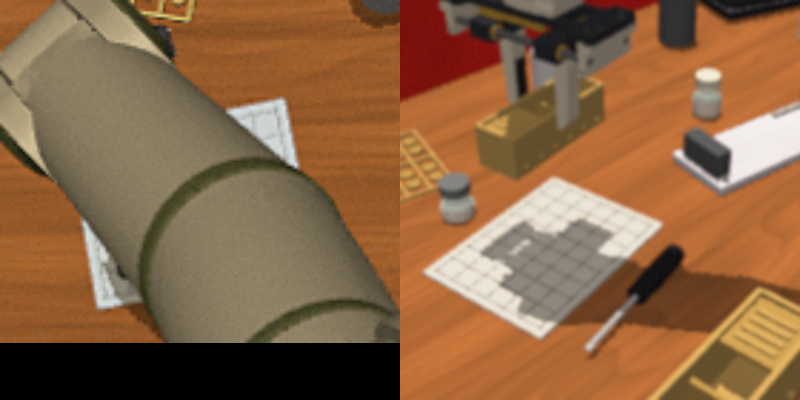

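The hull is level above the mat, with the paint jar at (457,200) in the side crop and well clear. Lowering it now.

Call:
move_arm(plan=[[0,0,0.06,0,0,0,-1],[0,0,0.08,0,0,0,-1],[0,0,0.08,0,0,0,-1],[0,0,0.07,0,0,0,-1],[0,0,0.03,0,0,0,-1],[0,0,0.015,0,0,0,-1],[0,0,0,0,0,0,-1],[0,0,0,0,0,0,-1]])

```text
time: 15.05
tool_pos: [0.5472, 0.1999, 0.0253]
orientation: [3.14, -0.0, 1.752]
ft_force: [0.4, 0.2, 0.2]
grip_width: 0.0498
grasp_force: 20.0
```

Call:
move_arm(plan=[[0,0,0.005,0,0,0,-1],[0,0,0.003,0,0,0,-1],[0,0,0,0,0,0,-1],[0,0,0,0,0,0,-1]])

```text
time: 15.45
tool_pos: [0.5467, 0.1996, 0.0213]
orientation: [3.141, -0.0, 1.752]
ft_force: [0.2, 0.3, -1.3]
grip_width: 0.0499
grasp_force: 20.0
```

Call:
move_arm(plan=[[0,0,0.006,0,0,0,-1],[0,0,0.004,0,0,0,-1],[0,0,0,0,0,0,-1]])

```text
time: 15.75
tool_pos: [0.5464, 0.1995, 0.0168]
orientation: [-3.141, 0.0, 1.753]
ft_force: [0.3, 0.2, -1.5]
grip_width: 0.0498
grasp_force: 20.0
```

Call:
move_arm(plan=[[0,0,0.004,0,0,0,-1],[0,0,0,0,0,0,-1],[0,0,0,0,0,0,-1]])

```text
time: 16.05
tool_pos: [0.5466, 0.1996, 0.0156]
orientation: [3.142, 0.0, 1.753]
ft_force: [-0.9, -0.5, 1.0]
grip_width: 0.0497
grasp_force: 20.0
```

Call:
move_arm(plan=[[0,0,0.003,0,0,0,-1],[0,0,0,0,0,0,-1],[0,0,0,0,0,0,-1]])

```text
time: 16.35
tool_pos: [0.5466, 0.1996, 0.0155]
orientation: [3.141, 0.0, 1.753]
ft_force: [-2.5, -2.3, 15.4]
grip_width: 0.0501
grasp_force: 20.0
```

Contact: 15 N upward. I'll release gently, rise and check.

Call:
move_arm(plan=[[0,0,-0.002,0,0,0,-1],[0,0,0,0,0,0,0.4],[0,0,0,0,0,0,0.6],[0,0,0,0,0,0,0.6],[0,0,0,0,0,0,0.6],[0,0,0,0,0,0,0.6]])

```text
time: 16.95
tool_pos: [0.5466, 0.1995, 0.015]
orientation: [-3.141, 0.0, 1.753]
ft_force: [-0.1, -0.1, 0.3]
grip_width: 0.0745
grasp_force: 0.0
```

Call:
move_arm(plan=[[0,0,-0.04,0,0,0,0.6],[0,0,-0.08,0,0,0,0.6],[0,0,-0.1,0,0,0,0.6],[0,0,-0.1,0,0,0,0.6],[0,0,-0.1,0,0,0,0.6],[0,0,-0.05,0,0,0,0.6],[0,0,0,0,0,0,0.6],[0,0,0,0,0,0,0.6]])

```text
time: 17.75
tool_pos: [0.5465, 0.1993, 0.203]
orientation: [3.141, 0.0, 1.752]
ft_force: [0.3, 0.6, -0.1]
grip_width: 0.0744
grasp_force: 0.0
```

```bash
python3 - <<'E'
from h import *
b=snap('side','s8.png');c=cal('wrist');a=snap('wrist','w8.png');s=arm.read_state();print(s['grip_width'],s['tool_pos'],s['time'])
for t,z in dict(hull=.003,hull_end_a=.003,mat=0).items(): print(t,[(np.round(r['at']).tolist(),round(r['confidence'],2),atz('wrist',r['at'],z,c)[:2].tolist()) for r in arm.place_of(t,'wrist')[:3]])
A=cv2.resize(a,(400,250));B=cv2.resize(b[130:310,180:430],(500,360));v=np.zeros((360,800,3),np.uint8);v[:250,:300]=A[:,50:350];v[:,300:]=B
cv2.imwrite('pics/v8.png',v[:,:,::-1])
E
```

```text
0.07405336907391527 [0.5459112  0.1991151  0.20176545] 17.85
hull [([96.0, 107.0], 0.61, [0.2613, 0.2352]), ([319.0, 179.0], 0.55, [0.5464, 0.1962])]
hull_end_a [([100.0, 184.0], 0.65, [0.2657, 0.1384]), ([86.0, 16.0], 0.58, [0.2492, 0.3362])]
mat []
```

View pics/v8.png

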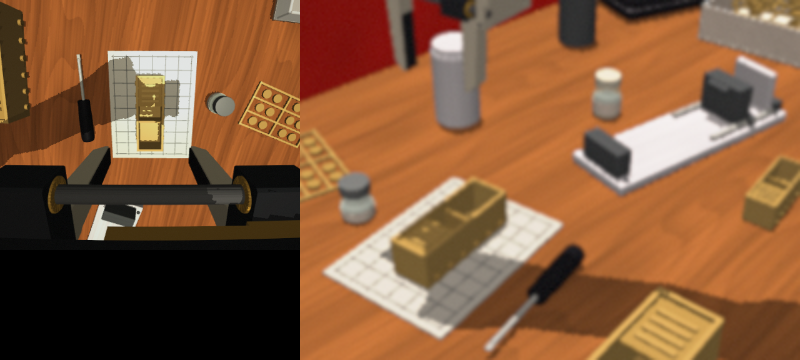

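The hull stands upright in the middle of the mat (wrist view, around (151,112)). The jaw is still open at its stop, the glue, paint and can stand where they were, and the gripper is clear.

```bash
python3 -c "
from bench import arm
print(arm.job_done())"
```

```text
the job is handed in; nothing more can be done
None
```

The jaw is caught open at its stop, the mid-sized hull stands upright in the middle of the mat, and the glue, paint and can were not moved; the job was handed in at about 18 s and returned no verdict.

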